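Release the round cheese past its rocking gate

ROBOT

A 6-joint arm with a two-finger parallel gripper is mounted at the origin on the work surface. World frame = base frame: x ahead of the robot, y to its left, z up, the work surface at z = 0. Lengths are in m, angles in rad, forces in N, time in s.
With the tool pointing down it reaches from about 0.425 to 0.95 m from the base axis. Payload 14.7 kg.
Tool frame: the origin (TCP) lies at the very end of the fingers, on their centre line; the grasp point (between the pads) lies 19 mm behind it (robot.hold_point_z is the z of the grasp point in the tool frame, in m); z points along the fingers, y is the direction in which the jaws open and shut (so a half turn about z gives the same grasp; the last joint's range is limited). The gripper opens to 85 mm and grips with 20 to 120 N. Pads are 22 mm wide; open, the fingers measure 114 mm over their backs; the gripper's body (76 mm by 85 mm) begins 54 mm behind the grasp point. The pads swing forward as they close: fully open they stand 13 mm farther back than shut.
Start: joints at [1.066, 0.48, 1.596, -0, 1.065, -0.047], TCP at [0.287, 0.583, 0.231] pointing down, gripper open.
Joint ranges: [-2.75, 2.75], [-0.82, 2.05], [0.23, 2.67], [-1.56, 4.7], [0.09, 2.69], [-2.92, 2.92]. Speed limits (rad/s): [1.89, 1.89, 2.39, 3.01, 3.01, 3.01].

INTERFACE

Orientations are given as a rotation vector (axis times angle).
In Python, from cell import robot gives the robot as it stands. Calls block until the motion is done:
- robot.move_pose(position, orientation): joint-space move of the TCP to a pose.
- robot.move_l(position, orientation=None, vel=0.15): straight line of the TCP; orientation=None keeps the orientation; vel is the mean speed in m/s.
- robot.move_j(angles): joint-space move.
- robot.gripper_open() and robot.grasp(strength=None): open the fingers fully, or close them until they stop; strength is the grip in N (None keeps the last).
- robot.wait(seconds).
- robot.solve_ik(position, orientation): joint angles nearest the present ones, or None.
- robot.sense(): the state.
- robot.capture(name): name is "scene" or "top" or "wrist"; returns a dict with "frame" (420x560x3 uint8, red, green, blue), "z_map" (420x560 float32, m along the optical axis (not along the pixel's ray), 0 where there is no reading), "camera_matrix" (3x3 intrinsics, pixels), "extrinsics" (4x4, takes a point from world to camera coordinates). Camera axes: x right, y up, looking along -z (the intrinsics and any distortion apply to the point x, -y, -z); pixel columns grow to the right and rows downward; lengths in m; the calibration is good to about 2 mm. A picture is of the moment at which its call begins.
A pose or a line that the arm cannot do raises robot.PlanningError and nothing moves.
- robot.close_job(): hands the job in, once; it reports no verdict.
Trained networks look in the newest picture that a camera, given by its name, has taken for a name from the list of things; names that differ only in an ending like _2 or _b are one class to them, and where a whole thing is asked for, a point or a joint stands for the part that bears it (a point fixed in the world has none). Each returns a list of dicts, best first, with "confidence" (0 to 1); they miss things now and then, are a little off and sometimes report something else, mostly with a low value. They report only what shows in the picture. A call takes as long as a camera call.
- robot.recognise(label, camera): "centre" ([x, y, z] in m, in world coordinates, good to about 4 mm: the middle of the surface that is visible of it).
- robot.place_of(label, camera): "centre" ([x, y, z] in m, in world coordinates, good to about 4 mm: a listed point, or the origin of a listed thing).
The state is a dict: "time": time; "joints": joint angles; "joint_vel": joint speeds; "joint_torque": joint torques, N m; "eef_pos": TCP position; "ee_rot": TCP orientation; "force": force on the tool from outside, world axes, zero at the start; "torque": the same for the moment, N m; "grip_width": opening from 0.0 (shut) to 1.0 (fully open).
Only numpy, scipy, OpenCV 4.12 (cv2) and the standard library are available. Lean on these libraries where they do the work, as an engineer would, in place of code of your own. Each camera call takes 0.05 s, during which the arm holds its last target. There are 200 camera calls.

TASK

Two sloping release racks each hold one cheese behind a gate that hangs on a rocking lever. With closed fingertips, press down the pad at the near end of the lever on the rack with the round cheese, and keep it fully down until that cheese has slid under the gate and rests against the end stop; then let the lever all the way back up so that the gate is shut behind it. Do not touch or lift the cheeses, and leave the square cheese, its lever and everything else on the table as they are.

Things in the scene. Friction and masses are not known exactly. Their poses are not given: they have to be found in the camera images.
- rack_round: fixed steel rack holding the round cheese. Origin on the table under its slide; z up, x points downhill (away from the robot, yaw up to 17 degrees), y to the left looking downhill. The slide is a slippery trough, 112 mm wide inside with 27 mm walls, from x = -0.11 (top) to an end stop at x = 0.15, sloping 26 degrees; floor 95 mm above the table at x = 0. Cheese waits above the gate; lower bay below it.
- lever_round (a joint): rocking lever of the rack with the round cheese: 0 at rest with the gate shut, grows as the pad goes down and the gate lifts, 0.45 rad at its stop (pad then 51 mm lower and 17 mm farther uphill, towards the robot). The cheese can pass from about 0.27 rad. A spring returns it: about 7 N on the pad to begin, 10 N at the stop.
- pad_round (a point): centre of the top of the press pad of that lever: a black rubber square 36 x 36 mm, 8 mm thick, 0.24 m above the table at rest, 120 mm from the pivot. At rest it slopes 26 degrees (lower towards downhill); fully down, it is level. It swings about the pivot; below it there is free space
- pivot_round (a point): pivot of the rocking lever, in a fork beside the slide, 85 mm to the left (+y) of the slide's middle line, 0.179 m above the table. The straight lever runs along that side of the slide: gate at its downhill end, press pad at its uphill end, which is nearest the robot and beyond the top of the slide
- gate_round (a point): middle of the lower edge of the sheet-steel gate (100 mm wide, 42 mm high, 6 mm thick), which stands across that slide, 5 mm off its floor when shut, and hangs by an arm across the slide from the downhill end of the rocking lever
- round_cheese (a point): centre of the flat round cheese 104 mm across, 36 mm thick, pale rind, lying on the slide of its rack; slides down by itself once the gate is clear of it, and rests against the end stop with its centre at x = 0.106, z = 0.063 in the frame of its rack
- rack_square: fixed steel rack holding the square cheese. Origin on the table under its slide; z up, x points downhill (away from the robot, yaw up to 17 degrees), y to the left looking downhill. The slide is a slippery trough, 112 mm wide inside with 27 mm walls, from x = -0.11 (top) to an end stop at x = 0.15, sloping 26 degrees; floor 95 mm above the table at x = 0. Cheese waits above the gate; lower bay below it.
- lever_square (a joint): rocking lever of the rack with the square cheese: 0 at rest with the gate shut, grows as the pad goes down and the gate lifts, 0.45 rad at its stop (pad then 51 mm lower and 17 mm farther uphill, towards the robot). The cheese can pass from about 0.27 rad. A spring returns it: about 7 N on the pad to begin, 10 N at the stop.
- pad_square (a point): centre of the top of the press pad of that lever: a black rubber square 36 x 36 mm, 8 mm thick, 0.24 m above the table at rest, 120 mm from the pivot. At rest it slopes 26 degrees (lower towards downhill); fully down, it is level. It swings about the pivot; below it there is free space
- pivot_square (a point): pivot of the rocking lever, in a fork beside the slide, 85 mm to the left (+y) of the slide's middle line, 0.179 m above the table. The straight lever runs along that side of the slide: gate at its downhill end, press pad at its uphill end, which is nearest the robot and beyond the top of the slide
- gate_square (a point): middle of the lower edge of the sheet-steel gate (100 mm wide, 42 mm high, 6 mm thick), which stands across that slide, 5 mm off its floor when shut, and hangs by an arm across the slide from the downhill end of the rocking lever
- square_cheese (a point): centre of the flat square cheese 92 x 92 mm, 36 mm thick, pale rind, lying on the slide of its rack; slides down by itself once the gate is clear of it
- cheese_round: the round cheese; origin at the centre of its underside
- cheese_square: the square cheese; origin at the centre of its underside
- mould: bystander: white plastic cheese mould, an open tube 66 mm across and 75 mm high, standing between the racks; origin at the middle of its underside
- jar: bystander: jar 60 mm across, 90 mm high; origin at the middle of its underside
- brush: bystander: hand brush lying flat
- cup: bystander: steel cup 72 mm across, 80 mm high; origin at the middle of its underside
- spatula: bystander: spatula lying flat
- puck: bystander: small round cheese 70 mm across, 30 mm high, lying on the table, not on a rack; origin at the middle of its underside

How it is judged:
On the way, in this order (a step that is already met when the one before it is completed fails the run):
1. the fingers press the round cheese's lever down (value of joint lever_round above 0.1 rad and contact force between the fingers and rack_round above 1 N), for 0.05 s.
2. the round cheese rests in the lower bay while the lever is still held down (x of round_cheese in the frame of rack_round between 0.093 and 0.122 m and z of round_cheese in the frame of rack_round below 0.08 m and y of round_cheese in the frame of rack_round between -0.02 and 0.02 m and linear speed of cheese_round below 0.02 m/s and value of joint lever_round above 0.33 rad and contact force between the fingers and rack_round above 1 N), for 0.2 s.
At the end, for the whole second after the job is handed in: The round cheese lies at rest (under 20 mm/s) flat in the lower bay of its rack against the end stop (within about 13 mm), its lever is back up (within 0.03 rad), and the square cheese is still behind its shut gate (moved under 15 mm) (x of round_cheese in the frame of rack_round between 0.093 and 0.122 m and z of round_cheese in the frame of rack_round below 0.08 m and y of round_cheese in the frame of rack_round between -0.02 and 0.02 m and linear speed of cheese_round below 0.02 m/s and value of joint each of lever_round, lever_square below 0.03 rad and distance of square_cheese from where it was at the start of the episode below 0.015 m); the robot touches nothing.
It fails at once if a cheese on a rack is touched by the robot (contact force between any of the fingers, the arm and cheese_round above 0.5 N or contact force between any of the fingers, the arm and cheese_square above 0.5 N).
It fails at once if a cheese is lifted (z of round_cheese in the frame of rack_round above 0.15 m or z of square_cheese in the frame of rack_square above 0.15 m).
It fails at once if the square cheese's lever is worked (value of joint lever_square above 0.1 rad).
It fails at once if a bystander is shifted by more than 20 mm (distance of any of mould, jar, brush, cup, spatula, puck from where it was at the start of the episode above 0.02 m).
It also fails if it takes over 35 s, if anything falls off the work surface, if the arm or the gripper's body presses on something with over 40 N, if the wrist force passes 120 N, or if a joint passes its speed limit or range.

## Working session

There is one attempt and no reset: what is moved stays moved. The work goes in short steps, each a Python script; the robot and the scene stay as the last script left them, time stands still between calls to the robot, and variables do not carry over. Pictures are saved under pics/ and viewed, about 8 in all and at most 12, crops included, and the job is handed in when it is done.

```bash
mkdir -p pics; python3 - <<'E'
from cell import robot
import cv2, numpy as np
for c in ("scene","top"):
    r=robot.capture(c); cv2.imwrite(f"pics/{c}0.png",r["frame"][:,:,::-1])
    for l in ("rack_round","rack_square","pad_round","pad_square","pivot_round","gate_round","round_cheese","square_cheese","mould","jar","cup"):
        print(c,l,[(np.round(d["centre"],3).tolist(),round(d["confidence"],2)) for d in robot.place_of(l,c)[:3]])
s=robot.sense();print(s["time"],s["eef_pos"],s["ee_rot"],s["grip_width"])
E
```

```text
scene rack_round [([0.654, 0.168, 0.002], 0.57)]
scene rack_square [([0.722, -0.167, 0.003], 0.74), ([0.535, -0.119, 0.242], 0.53)]
scene pad_round [([0.481, 0.254, 0.24], 0.58)]
scene pad_square [([0.538, -0.12, 0.243], 0.86), ([0.716, -0.168, 0.115], 0.53)]
scene pivot_round [([0.584, 0.254, 0.183], 0.87)]
scene gate_round [([0.684, 0.166, 0.086], 0.83)]
scene round_cheese [([0.638, 0.174, 0.119], 0.76), ([0.583, 0.252, 0.181], 0.7)]
scene square_cheese [([0.714, -0.167, 0.118], 0.64)]
scene mould [([0.684, 0.015, -0.002], 0.91)]
scene jar [([0.535, 0.434, -0.002], 0.81), ([0.481, 0.25, 0.242], 0.38), ([0.716, -0.169, 0.118], 0.28)]
scene cup [([0.662, 0.427, 0.002], 0.69)]
top rack_round [([0.657, 0.169, 0.0], 0.93)]
top rack_square [([0.725, -0.168, 0.001], 0.83)]
top pad_round [([0.478, 0.251, 0.242], 0.59)]
top pad_square [([0.539, -0.116, 0.247], 0.74), ([0.664, 0.427, 0.003], 0.45)]
top pivot_round [([0.579, 0.252, 0.178], 0.98)]
top gate_round [([0.684, 0.171, 0.084], 0.67)]
top round_cheese [([0.643, 0.174, 0.125], 0.78)]
top square_cheese [([0.714, -0.168, 0.118], 0.71)]
top mould [([0.678, 0.019, 0.0], 0.58)]
top jar [([0.53, 0.432, -0.0], 0.89)]
top cup [([0.665, 0.427, 0.0], 0.94)]
1.2 [0.28725503 0.58307139 0.23129391] [-7.12889616e-01 -3.05960393e+00 -6.19940578e-06] 1.0032759366616135
```

View pics/scene0.png

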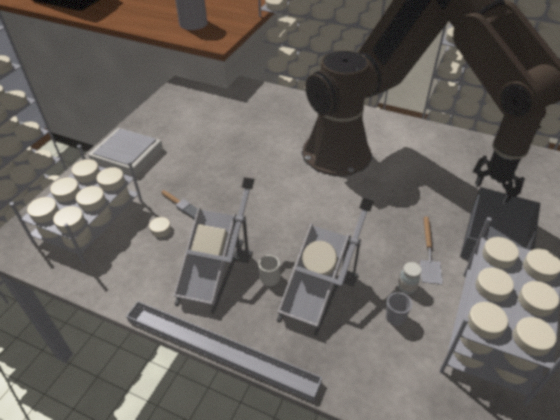

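View pics/top0.png

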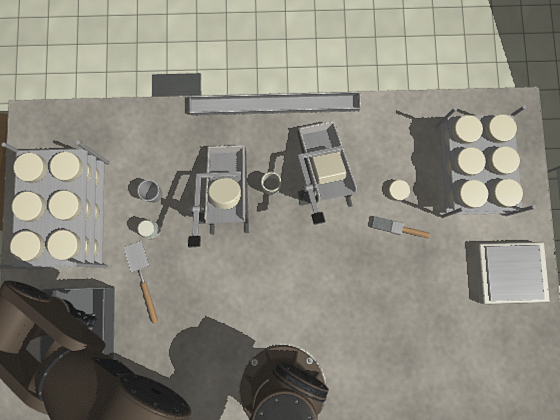

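The scene view shows the round cheese at (320,257) with its pad at (366,204). In the top view they are at (224,193) and (195,241). Both match the networks: pad about (0.480, 0.2525, 0.24), pivot about (0.582, 0.253, 0.18), yaw near 0. The 0.118 m pad–pivot distance fits the given 0.120 m. Next I'll close the fingers, hover above the pad and check from near.

```bash
python3 - <<'E'
from cell import robot
import cv2, numpy as np
robot.grasp()
s=robot.sense(); p=s["eef_pos"]
robot.move_l([p[0],p[1],0.33],vel=0.2)
P=[0.478,0.2525,0.33]
best=min(([np.abs(np.array(q)-robot.sense()["joints"]).sum(),o] for o in ([np.pi,0,0],[0,np.pi,0]) if (q:=robot.solve_ik(P,o)) is not None),key=lambda t:t[0])
print(best)
robot.move_pose(P,best[1])
for c in ("wrist","top","scene"):
    r=robot.capture(c); cv2.imwrite(f"pics/{c}1.png",r["frame"][:,:,::-1])
    for l in ("pad_round","pivot_round","rack_round"):
        print(c,l,[(np.round(d["centre"],3).tolist(),round(d["confidence"],2)) for d in robot.place_of(l,c)[:2]])
s=robot.sense();print(s["time"],s["eef_pos"],s["force"],s["grip_width"])
E
```

```text
[np.float64(2.221311860621841), [0, 3.141592653589793, 0]]
wrist pad_round []
wrist pivot_round []
wrist rack_round [([0.655, 0.166, 0.002], 0.7)]
top pad_round []
top pivot_round [([0.584, 0.252, 0.178], 0.74)]
top rack_round [([0.657, 0.17, -0.001], 0.63)]
scene pad_round [([0.478, 0.253, 0.242], 0.64), ([0.639, 0.172, 0.12], 0.24)]
scene pivot_round [([0.585, 0.251, 0.183], 0.95)]
scene rack_round [([0.655, 0.168, -0.0], 0.88)]
4.6333 [0.47801548 0.25253831 0.33001783] [-0.60318783 -0.36275112  0.0299252 ] 0.0023221541566477133
```

View pics/wrist1.png

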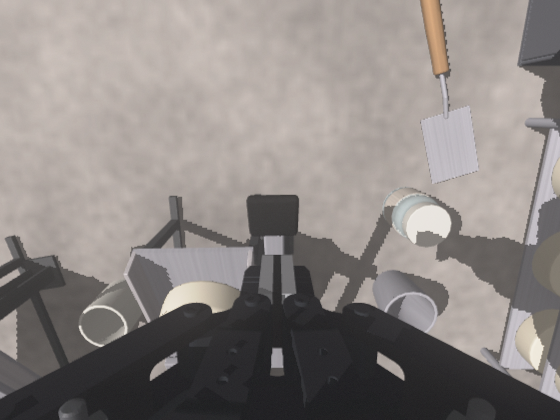

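```bash
python3 - <<'E'
from cell import robot
import cv2, numpy as np
r=robot.capture("wrist"); K=r["camera_matrix"]; E=np.linalg.inv(r["extrinsics"])
v,u=np.mgrid[203:230,254:294]; z=r["z_map"][v,u]
x=(u-K[0,2])*z/K[0,0]; y=-(v-K[1,2])*z/K[1,1]
W=(E@np.stack([x,y,-z,np.ones_like(z)]).reshape(4,-1))[:3].T[(z>0).ravel()]
W=W[W[:,2]>.2]; c=np.median(W,0); print("pad",c,W.min(0),W.max(0))
pad=np.array([0.479,0.2525,0.24])
if np.abs(c-pad).max()<0.008: pad[1]=(pad[1]+c[1])/2; pad[0]=(pad[0]+c[0])/2
else: raise SystemExit("disagree")
piv=np.array([pad[0]+.1033,pad[1],.179])
f0=np.array(robot.sense()["force"])
def tip(th,up=0):
    a=.533-th; return [piv[0]-.12*np.cos(a),pad[1],piv[2]+.12*np.sin(a)+up]
robot.move_l(tip(0,.02),vel=.15)
for th in list(np.arange(0,.40,.05))+[.40,.42,.44,.46,.48]:
    robot.move_l(tip(th),vel=.06)
    s=robot.sense(); f=np.array(s["force"])-f0
    print(round(s["time"],2),round(th,2),np.round(s["eef_pos"],4),np.round(f,1))
    if f[2]>16: break
robot.wait(1.0)
for cam in ("scene","top"):
    r=robot.capture(cam); cv2.imwrite(f"pics/{cam}2.png",r["frame"][:,:,::-1])
    for l in ("round_cheese","gate_round","pad_round"):
        print(cam,l,[(np.round(d["centre"],3).tolist(),round(d["confidence"],2)) for d in robot.place_of(l,cam)[:2]])
s=robot.sense();print(s["time"],s["eef_pos"],np.array(s["force"])-f0)
E
python3 -c "
import cv2;a=cv2.imread('pics/scene2.png')[150:350,220:440];b=cv2.imread('pics/top2.png')[120:280,120:300]
cv2.imwrite('pics/c2.png',cv2.hconcat([cv2.resize(a,(440,400)),cv2.resize(b,(360,400))]))"
```

```text
pad [0.47817716 0.24904658 0.24353548] [0.46697061 0.23514623 0.23634899] [0.49031525 0.26342973 0.25016612]
5.78 0.0 [0.4786 0.2509 0.2397] [1.7 1.5 6.3]
6.03 0.05 [0.4762 0.251  0.2348] [4.2 0.  5. ]
6.28 0.1 [0.4735 0.2509 0.2296] [5.9 0.7 5.4]
6.53 0.15 [0.471  0.2508 0.2241] [4.3 0.2 5.3]
6.78 0.2 [0.4686 0.2507 0.2184] [ 4.5 -0.5  3.1]
7.03 0.25 [0.4669 0.2508 0.2128] [ 3.3 -1.6  7.5]
7.28 0.3 [0.4653 0.2508 0.207 ] [ 3.5 -1.   8.5]
7.53 0.35 [0.464  0.2508 0.2012] [3.5 0.2 8.8]
7.78 0.4 [0.463  0.2508 0.1953] [ 2.6 -0.3  8.8]
8.03 0.42 [0.4628 0.2508 0.193 ] [ 2.5 -0.3  9.2]
8.28 0.44 [0.4625 0.2508 0.1907] [ 1.6 -0.9 10.8]
8.53 0.46 [0.4625 0.2509 0.1899] [-5.6 -5.3 39.5]
scene round_cheese [([0.758, 0.172, 0.062], 0.68)]
scene gate_round [([0.714, 0.166, 0.138], 0.62), ([0.654, 0.165, 0.003], 0.41)]
scene pad_round [([0.464, 0.253, 0.19], 0.65)]
top round_cheese [([0.764, 0.176, 0.067], 0.58)]
top gate_round [([0.712, 0.17, 0.137], 0.6)]
top pad_round []
9.9333 [0.46255175 0.25088212 0.18987329] [-5.47478343 -5.01905103 39.41092211]
```

View pics/c2.png

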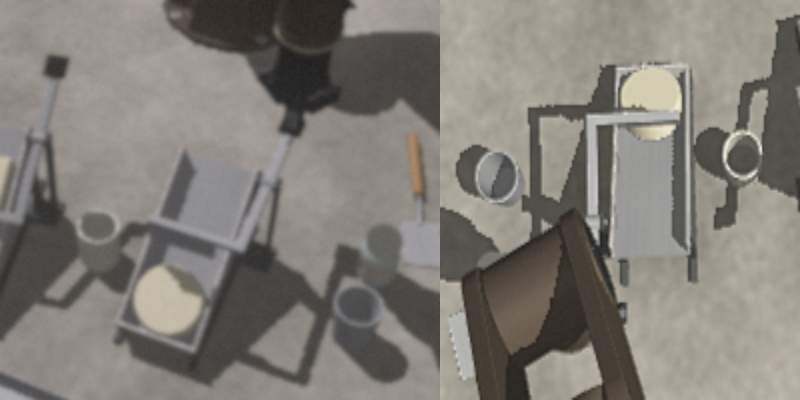

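The cheese lies against the end stop, at (168,300) in the left crop and (652,103) in the right. Its x is about 0.106 in the rack frame and z about 0.064, and the gate is up. I'll let the lever back up along the arc, then clear it.

```bash
python3 - <<'E'
from cell import robot
import cv2, numpy as np
pad=np.array([0.4786,0.2508])
for th in (.40,.30,.2,.1,0.):
    a=.533-th; robot.move_l([pad[0]+.1033-.12*np.cos(a),pad[1],.179+.12*np.sin(a)],vel=.06)
robot.move_l([pad[0]-.002,pad[1],.27],vel=.06); robot.move_l([.45,pad[1],.36],vel=.15)
robot.wait(.5)
for cam in ("scene","top"):
    r=robot.capture(cam); cv2.imwrite(f"pics/{cam}3.png",r["frame"][:,:,::-1])
    for l in ("round_cheese","gate_round","pad_round","square_cheese","pad_square","mould"):
        print(cam,l,[(np.round(d["centre"],3).tolist(),round(d["confidence"],2)) for d in robot.place_of(l,cam)[:1]])
s=robot.sense();print(s["time"],s["eef_pos"],s["force"])
a=cv2.imread('pics/scene3.png')[150:350,220:440];b=cv2.imread('pics/top3.png')[120:280,120:300]
cv2.imwrite('pics/c3.png',cv2.hconcat([cv2.resize(a,(440,400)),cv2.resize(b,(360,400))]))
E
```

```text
scene round_cheese [([0.759, 0.176, 0.06], 0.93)]
scene gate_round [([0.685, 0.165, 0.088], 0.78)]
scene pad_round [([0.48, 0.254, 0.239], 0.71)]
scene square_cheese [([0.716, -0.164, 0.114], 0.91)]
scene pad_square [([0.654, -0.419, 0.001], 0.64)]
scene mould [([0.684, 0.015, -0.001], 0.8)]
top round_cheese [([0.763, 0.17, 0.065], 0.68)]
top gate_round [([0.682, 0.171, 0.082], 0.93)]
top pad_round [([0.479, 0.25, 0.24], 0.88)]
top square_cheese [([0.713, -0.166, 0.122], 0.62)]
top pad_square [([0.538, -0.116, 0.247], 0.92)]
top mould [([0.68, 0.019, 0.001], 0.59)]
14.225 [0.45000004 0.25079096 0.36001499] [0.07102722 1.03153645 0.99886463]
```

View pics/c3.png

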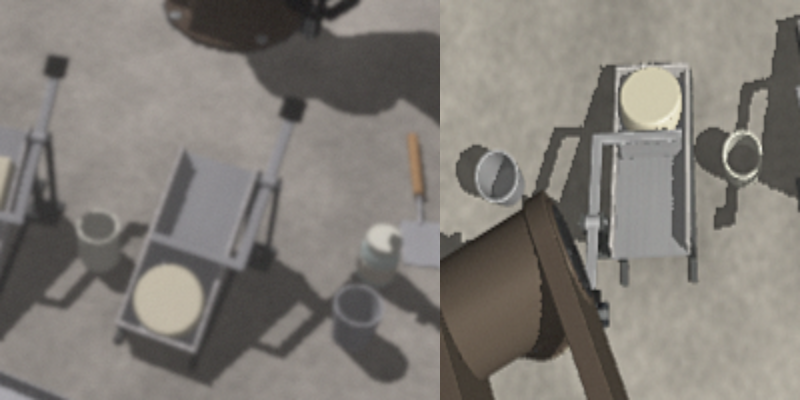

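The gate is shut behind the cheese, which lies in the lower bay at (168,300) in the left crop. The pad is back at z 0.24 and the arm is clear of everything.

```bash
python3 -c "
from cell import robot
robot.close_job()"
```

```text
the job is handed in; nothing more can be done
```

The round cheese is in the lower bay with its gate shut behind it, and I handed the job in at about 14 s on the robot's clock. No verdict was reported.

- **Pressing:** I pressed the round rack's pad with closed fingers along its arc, down to the stop. The last small step met the stop at about 39 N on the fingers, more than the 16 N I meant to stop at but well under the 120 N wrist limit. I held it there for about 1.4 s, and a picture during the hold showed the cheese already against the end stop (x about 0.106, z about 0.064 in the rack frame).
- **Last checks:** After I let the lever up and backed off, the round cheese was still there. The gate was back at z about 0.085 and the pad at about 0.24, both as at the start. The square cheese, its pad and the mould were unmoved within the networks' accuracy.
- **Disagreements:** One scene-camera report of `pad_square`, at (0.654, -0.419), was clearly false. The top view and the picture showed that pad in place. My depth reading of the round pad was about 3.5 mm off the networks in y, so I used the mean.
- **Not checked at the end:** I did not run a final position check on the jar, brush, cup, spatula or puck. The jar, cup and spatula look unmoved in the last crop; the brush and puck are outside it.

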